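# Calibrate the portion scale with the check weight and hold the key switch turned

## Robot

A 6-joint arm with a two-finger parallel gripper is mounted at the origin on a cart in front of the work surface, level with it; the furniture and walls round the work are solid. World frame = base frame: x ahead of the robot, y to its left, z up, the work surface at z = 0. Lengths are in mm, angles in rad, forces in N, time in s.
With the tool pointing down it reaches from about 350 to 775 mm from the base axis. Payload 7.3 kg.
Tool frame: the origin (TCP) lies on the mounting face of the last link; the fingertips stand 178 mm ahead of it and the grasp point (between the pads) lies 159 mm ahead of it; z points along the fingers, y is the line along which they close (so a half turn about z gives the same grasp; the last joint's range is limited). The gripper opens to 92 mm and grips with 3 to 60 N. Pads are 19 mm wide; open, the fingers measure 130 mm over their backs; the gripper's body (75 mm by 190 mm) begins 47 mm behind the grasp point.
Start: joints at [1.112, 0.342, 1.524, -0, 1.275, -0.146], TCP at [161.533, 499.535, 404.741] pointing down, gripper open.
Joint ranges: [-2.53, 2.53], [-0.77, 2.02], [0.04, 2.7], [-1, 4.14], [0.28, 2.66], [-3.11, 3.11]. Speed limits (rad/s): [2.57, 2.57, 3.14, 3.14, 3.14, 3.14].

## Interface

Orientations are given as [roll, pitch, yaw] about the fixed x, y, z axes, in that order (R = Rz(yaw) Ry(pitch) Rx(roll)).
In Python, from plant import bot gives the robot as it stands.
- The arm moves only by the shell command python3 shift.py 'ROWS'. ROWS is a JSON object whose key "plan" holds a list of rows, 1 to 5 of them, each of 5 numbers: the finger opening in mm, then dx, dy, dz in parts of the range, where 1.0 means 400 mm, then a turn about the tool's z in normalised numbers (1 is pi rad); each row is the pose to reach, as a shift and turn from the pose commanded when the command began, along the tool's axes at that moment; what a row does not reach only later rows make up. A row lasts 1/8 s, in which the tool goes at most 62.5 mm and 0.188 rad, less where a joint would pass 70% of its speed; a pose out of reach is approached as far as the arm can. The fingers move at their own pace and stop on an object; the grip force is fixed at half the most. Time passes only in rows, so rows that do not move let the fingers close. It prints the time, the measured TCP pose, the force, the opening and the grip force at its end. A shift or turn number past 1, either way, is cut back to 1. Input that does not fit is refused with a message, and nothing moves.
- bot.get_obs(): the state, without advancing time (a new reading comes with each control period).
- bot.capture(name): name is "scene" or "top"; returns a dict with "color" (420x560x3 uint8, red, green, blue), "K" (3x3 intrinsics, pixels), "k1" (the pictures are not rectified: a ray, as slopes to the right and down, at radius r is drawn at 1 + k1 r^2 times it, then the intrinsics apply), "R" (3x3) and "t" (3): a world point X has camera coordinates R X + t. Camera axes: x right, y down, z forward; pixel columns grow to the right and rows downward; lengths in mm; the calibration is good to about 2 mm. A picture is of the moment at which its call begins. There is no depth.
- bot.close_job(): hands the job in; it is judged then, once.
The state is a dict: "time": time; "joint_positions": joint angles; "dq": joint speeds; "tau": joint torques, N m; "tool_pos": TCP position; "tcp_rot": TCP orientation; "contact_force": force on the tool from outside, world axes, zero at the start; "moment": the same for the moment, N m; "grip_width": finger opening in mm; "finger_force": force on a finger pad.
Only numpy, scipy, OpenCV 4.12 (cv2) and the standard library are available. Lean on these libraries where they do the work, as an engineer would, in place of code of your own. Each camera call takes 0.05 s, during which the arm holds its last target. There are 200 camera calls.

## Task

Calibrate the kitchen's portion scale: first take the steel check weight out of the wooden kit block and set it down gently, upright, inside the ring in the middle of the scale's pan, and let go of it. Then take the red key from the block, push it fully home into the scale's key switch, easing or jiggling it past the stiff pins, turn it a full quarter turn clockwise against its return spring, and finish while still gripping the key and holding it turned. Never press the pan down to its stop, and leave the espresso cup, the egg timer and the green tin where they stand.

Things in the scene. Friction and masses are not known exactly. Their poses are not given: they have to be found in the camera images.
- scale: White portion scale, 250 x 160 mm (x, y) and 40 mm high, fixed on the worktop. Origin: centre of its footprint on the worktop; x points to its rear, y to its left, z up. The steel pan is at the rear, the grey console with display and round brass key switch at the front (nearest the robot).
- pan_center (a point): Centre of the top face of the scale's square steel pan (130 x 130 mm, 58 mm above the worktop when empty), in the middle of an engraved dark ring of 62 mm inner diameter; it is 50 mm behind the scale's origin and sinks with the pan.
- pan (a joint): How far the sprung pan has sunk, in m: 0 empty, about 0.0025 under the check weight alone (stiffness about 2000 N/m), 0.010 at its stop (about 20 N in all).
- lock_face (a point): Centre of the key switch's face, 48 mm above the worktop, level, at x -88, y -42 mm in the scale's frame; axes as the scale's, does not turn. At rest the keyway runs along this x: 12 x 5 mm, 29 mm deep straight down, countersunk 3 mm at 45 degrees (mouth 18 x 11 mm). Three stiff pins 16 to 25 mm down stand 1.5 mm into it from the sides; each gives at 5 to 10 N, less if jiggled.
- lock_plug (a joint): Turn of the key switch in rad: 0 at rest (pointer at the white dot), growing clockwise seen from above, stop at 1.571 (red dot). A spring turns it back when let go (0.014 N m at rest to 0.077 N m at the stop). The key has about 0.1 rad of play in it. Turn it only when the key is fully in: it then clears a ward inside, which traps it while turned; before, it binds on the ward.
- kit_block: Beech calibration kit block, 128 x 72 mm (x, y), 36 mm high, fixed on the worktop. Origin: centre of its footprint; x along its length. In its top: a round bore (41 mm wide, 14 mm deep) for the weight at x = +27 mm and a slot for the key at x = -34 mm, long side along x.
- check_weight: Steel 500 g check weight, loose: an upright cylinder 38 mm in diameter and 47 mm high with a small knob of 23 mm diameter on top, 66 mm high in all. Origin: centre of its underside, z up along its axis. It stands in the bore of the kit block, its underside 22 mm above the worktop. Grip it round the cylinder.
- key: Red-headed key, 35 g, loose, upright in the kit block, shoulder on its top. Origin: centre of the shoulder's underside (36 mm above the worktop at the start; level with the switch's face when home). z up, x along its width, y its thickness. Steel blade 11 (x) x 4 (y) mm, rounded tip, reaches 28 mm below the origin, notched 8.5 to 13.5 mm down. Same both ways round (half turn about z).
- key_head (a point): Middle of the key's red plastic head, 22 mm above the key's origin, same axes: the place to pinch. The head is 26 mm wide (x) and 8 mm thick (y), with flat faces from 18 mm below to 13 mm above this point and a slot-shaped hole through the upper part; under it is the shoulder, 20 x 12 x 4 mm.
- cup: Cream espresso cup with handle, 59 x 83 x 55 mm, loose on the worktop; bystander. Origin: centre of its underside.
- egg_timer: Round egg timer, red over white, 54 mm wide, 52 mm high, loose; bystander. Origin: centre of its underside.
- lime_tin: Small lime-green spice tin, 34 mm wide, 50 mm high, loose; bystander. Origin: centre of its underside.

How it is judged:
By the outcome, as a careful person would: the job done as asked, in the order asked, and still so for the second after the job is handed in, while the arm keeps its last pose, push and grip.
It also fails if it takes over 64 s, if anything falls off the work surface, if the arm or the gripper's body presses on something with over 40 N, if the wrist force passes 120 N, or if a joint passes its speed limit or range.

## Working session

There is one attempt and no reset: what is moved stays moved. The work goes in short steps, Python scripts to look and compute and a shell command to move; the robot and the scene stay as the last step left them, time stands still between calls to the robot, and variables do not carry over. Pictures are saved under pics/ and viewed, at most 10 in all, crops included, and the job is handed in when it is done.

```bash
ls; mkdir -p pics
python3 - <<'E'
from plant import bot
import cv2
o=bot.get_obs()
for k,v in o.items(): print(k,v)
for n in("scene","top"):
    c=bot.capture(n); cv2.imwrite(f"pics/{n}0.png",c["color"][:,:,::-1]); print(n,c["K"],c["k1"],c["R"],c["t"])
E
```

```text
pics
plant.py
shift.py
time 0.0
joint_positions [ 1.11198001e+00  3.42719118e-01  1.52502532e+00 -1.73776134e-05
  1.27540342e+00 -1.46000162e-01]
dq [ 0.00108641 -0.00025618  0.00155844  0.00057211 -0.00079452  0.00053704]
tau [-1.64331424e-03 -4.31237018e+01 -2.44217223e+01  7.15607777e-02
  5.60554233e-02 -1.31477846e-04]
tool_pos [161.48188011 499.40186741 404.04372793]
tcp_rot [-3.14005158e+00 -2.09813885e-04  2.82878141e+00]
contact_force [-0.94102387 -0.14444055 -0.03711698]
moment [-0.0371475  -0.03504835 -0.05581919]
finger_force 0.0
grip_width 92.18341833364889
scene [[483.79503548   0.         284.07931812]
 [  0.         483.79503548 211.22263879]
 [  0.           0.           1.        ]] -0.13690643872653496 [[ 0.72087955 -0.6929174   0.01407667]
 [-0.3732714  -0.40528766 -0.83451206]
 [ 0.58395303  0.59632826 -0.55080983]] [-314.61840036  307.39316938  570.85674978]
top [[517.57829074   0.         278.78485813]
 [  0.         517.57829074 214.64887431]
 [  0.           0.           1.        ]] -0.06260213128559794 [[-0.02261912 -0.99974279  0.00165084]
 [-0.99038784  0.02218202 -0.13652793]
 [ 0.13645619 -0.00472312 -0.99063485]] [ 128.82195969  589.23391505 1402.66999038]
```

View pics/scene0.png

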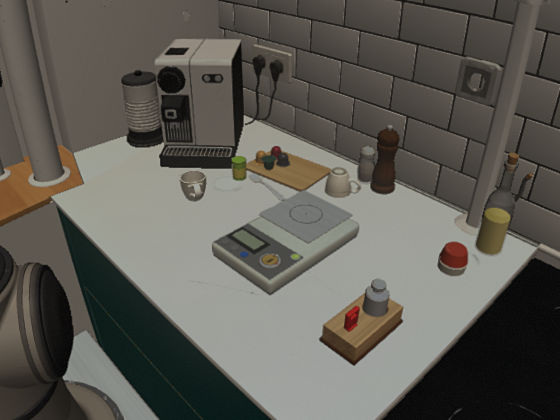

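View pics/top0.png

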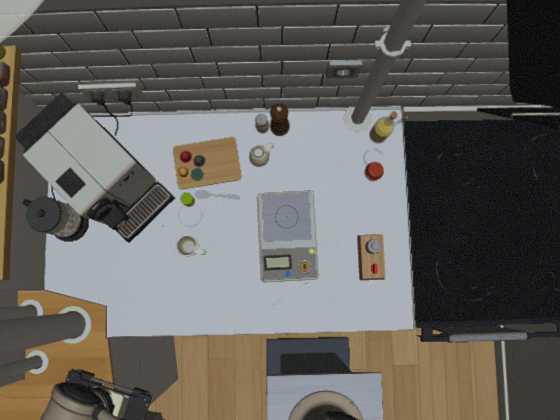

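The scene view shows the key switch at about (270,260), the pan ring at (306,214), the key at (351,318) and the weight at (376,298). In the top view the switch is at (305,266), the ring at (287,216), the weight at (374,246) and the key at (375,268). I'll zoom in next.

```bash
cat > h.py <<'E'
import numpy as np, cv2
from plant import bot
def ray(c,u,v):
    D=np.array([c["k1"],0,0,0,0.])
    # drawn = r*(1+k1 r^2): the OpenCV radial model
    p=cv2.undistortPoints(np.array([[[u,v]]],float),c["K"],D)[0,0]
    return -c["R"].T@c["t"], c["R"].T@np.array([*p,1.])
def plane(c,u,v,z):
    o,d=ray(c,u,v); return o+d*(z-o[2])/d[2]
def two(c1,p1,c2,p2):
    o1,d1=ray(c1,*p1);o2,d2=ray(c2,*p2)
    s=np.linalg.lstsq(np.c_[d1,-d2],o2-o1,rcond=None)[0]
    a=o1+s[0]*d1;b=o2+s[1]*d2
    return (a+b)/2,np.linalg.norm(a-b)
def proj(c,X):
    p,_=cv2.projectPoints(np.array([X],float),cv2.Rodrigues(c["R"])[0],c["t"],c["K"],np.array([c["k1"],0,0,0,0.])); return p[0,0]
E
python3 - <<'E'
from h import *
S=bot.capture("scene")["color"];T=bot.capture("top")["color"]
def crop(I,x,y,w,h): return cv2.resize(I[y:y+h,x:x+w],(400,300),interpolation=cv2.INTER_CUBIC)
im=np.vstack([np.hstack([crop(T,228,185,120,100)if 0 else crop(T,222,185,133,100),crop(T,345,230,53,40) if 0 else crop(T,337,228,80,60)]),
 np.hstack([crop(S,206,180,160,120),crop(S,306,270,120,90)])])
cv2.imwrite("pics/z.png",im[:,:,::-1])
E
```

```text
(no output)
```

View pics/z.png

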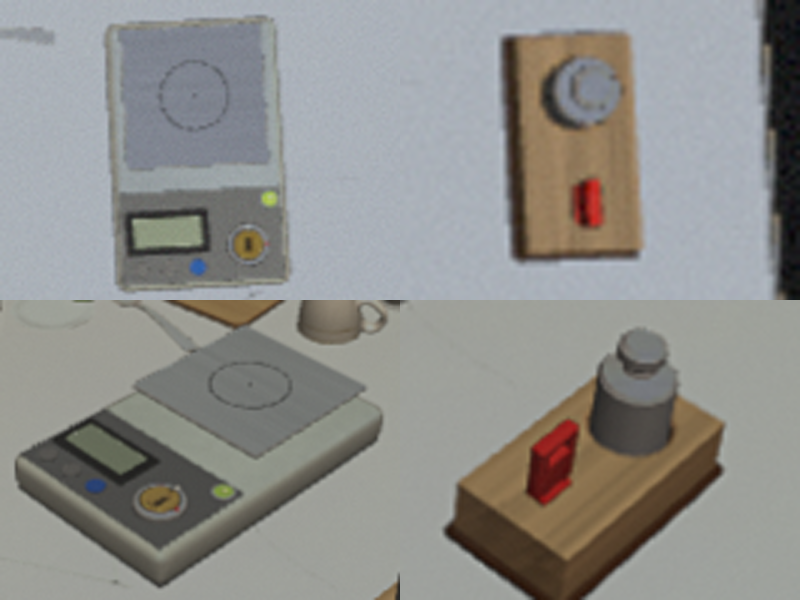

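Zoomed crops: ring centre is at about top (286.5,216.6) and scene (305.8,213.4). The switch is at top (304.3,266) and scene (270.2,259.8), and the knob top at top (375.7,245) and scene (378.7,282.4). The key's red head is clear in both.

```bash
cat > m.py <<'E'
from h import *
def largest(m,box):
    x,y,w,h=box; k=np.zeros_like(m); k[y:y+h,x:x+w]=m[y:y+h,x:x+w]
    cs,_=cv2.findContours(k,cv2.RETR_EXTERNAL,cv2.CHAIN_APPROX_NONE)
    return max(cs,key=cv2.contourArea)
def cen(c): M=cv2.moments(c); return M["m10"]/M["m00"],M["m01"]/M["m00"]
if __name__=="__main__":
    T=bot.capture("top");S=bot.capture("scene")
    print("ring",two(T,(286.3,216.4),S,(305.7,213.3)),plane(T,286.3,216.4,58),plane(S,305.7,213.3,58))
    bb={}
    for n,c,b in(("T",T,(295,255,20,22)),("S",S,(255,248,32,24))):
        hsv=cv2.cvtColor(c["color"],cv2.COLOR_RGB2HSV)
        m=cv2.inRange(hsv,(10,90,60),(30,255,255)); k=largest(m,b); bb[n]=cen(cv2.convexHull(k)); print("brass",n,bb[n],cv2.minAreaRect(k),plane(c,*bb[n],48))
    print(two(T,bb["T"],S,bb["S"]))
    print("knob",two(T,(375.6,244.8),S,(378.7,282.3)),plane(T,375.6,244.8,88),plane(S,378.7,282.3,88))
    hsv=cv2.cvtColor(T["color"],cv2.COLOR_RGB2HSV)
    w=cv2.inRange(hsv,(8,60,60),(25,255,255)); k=largest(w,(345,225,60,65)); r=cv2.minAreaRect(k); print("wood",r)
    for p in cv2.boxPoints(r): print(p,plane(T,*p,36)[:2])
    for n,c,b in(("T",T,(350,250,50,40)),("S",S,(330,300,40,40))):
        hsv=cv2.cvtColor(c["color"],cv2.COLOR_RGB2HSV)
        m=cv2.inRange(hsv,(0,140,60),(6,255,255))|cv2.inRange(hsv,(172,140,60),(180,255,255)); k=largest(m,b)
        bb[n]=cen(cv2.convexHull(k)); print("key",n,bb[n],cv2.minAreaRect(k),plane(c,*bb[n],58 if n=="S" else 62))
    print(two(T,bb["T"],S,bb["S"]))
    # pan: grey-blue, quad
    g=cv2.cvtColor(T["color"],cv2.COLOR_RGB2HSV)
    print(g[200,275],g[232,290],g[198,250],g[238,275])
E
python3 m.py
```

```text
ring (array([584.58578492,  94.92190747,  55.92983953]), np.float64(0.24044526664581048)) [584.21964041  95.04407693  58.        ] [582.39001841  92.74652771  58.        ]
brass T (304.1494252873563, 266.0) ((304.0000305175781, 266.0000305175781), (8.485280990600586, 8.485280990600586), 45.0) [447.48634863  49.34850433  48.        ]
brass S (269.48017621145374, 259.40822320117474) ((269.5, 259.5), (9.0, 15.0), 90.0) [444.52261571  45.64019349  48.        ]
(array([447.65333678,  49.13083494,  44.18224125]), np.float64(0.06796912008520169))
knob (array([ 498.10265946, -142.24938929,   85.05050955]), np.float64(0.46321506055384337)) [ 498.0335048  -141.86703232   88.        ] [ 494.96550065 -143.85730889   88.        ]
wood ((371.1629638671875, 256.5966796875), (43.99174499511719, 24.96544647216797), 86.98721313476562)
[357.5414  235.28728] [ 529.63535665 -102.54535051]
[382.47238 233.97513] [ 531.67902933 -172.49798703]
[384.78452 277.90607] [ 409.78620981 -173.06304918]
[359.85355 279.21823] [ 407.94378209 -103.84773111]
key T (374.3380281690141, 268.2676056338028) ((374.5, 268.0), (8.0, 5.0), 90.0) [ 436.25339472 -140.44023109   62.        ]
key S (351.4463040446304, 318.27057182705715) ((351.2164611816406, 317.77349853515625), (11.933259010314941, 25.198869705200195), 10.007980346679688) [ 431.7416297  -146.47759553   58.        ]
(array([ 436.79081698, -142.65327173,   51.50057042]), np.float64(0.6762507680688192))
[112  27 141] [109  30 144] [105  19 184] [112  32 144]
```

Run:
```python
from m import *
T=bot.capture("top"); S=bot.capture("scene")
def edge(c,G,p,q,z,axis):
    # strongest subpixel gradient along rows/cols near the line p->q; fit in world
    P=[]
    for s in np.linspace(.12,.88,40):
        u,v=np.array(p)*(1-s)+np.array(q)*s
        t=np.arange(-4,4.01,.25)
        uu,vv=(u+t,v+0*t) if axis==0 else (u+0*t,v+t)
        a=cv2.remap(G,uu.astype(np.float32)[None],vv.astype(np.float32)[None],cv2.INTER_LINEAR)[0].astype(float)
        g=np.abs(np.gradient(cv2.GaussianBlur(a[None],(9,1),0)[0])); i=g[2:-2].argmax()+2
        P.append(plane(c,uu[i],vv[i],z)[:2])
    vx,vy,x,y=cv2.fitLine(np.array(P,np.float32),cv2.DIST_HUBER,0,.01,.01).ravel()
    return np.degrees(np.arctan(vy/vx if abs(vx)>abs(vy) else -vx/vy)),np.median(P,0)
H=cv2.cvtColor(T["color"],cv2.COLOR_RGB2HSV)[:,:,1]
f=lambda a,b:(337+a/5-.5,228+b/5-.5)
print("blk R",edge(T,H,f(230,33),f(241,252),36,0)); print("blk L",edge(T,H,f(103,37),f(115,260),36,0))
print("blk top",edge(T,H,f(103,37),f(230,33),36,1)); print("blk bot",edge(T,H,f(115,260),f(241,252),36,1))
G=cv2.cvtColor(T["color"],cv2.COLOR_RGB2GRAY)
f=lambda a,b:(222+a/3.008-.5,185+b/3.008-.5)
print("pan L",edge(T,G,f(118,30),f(124,168),58,0)); print("pan R",edge(T,G,f(266,24),f(272,162),58,0));print("pan bot",edge(T,G,f(124,168),f(272,162),58,1))
```

```text
blk R (np.float32(2.0945866), array([ 470.26847751, -172.65146488]))
blk L (np.float32(0.5315896), array([ 468.63633356, -103.28289256]))
blk top (np.float32(0.21301058), array([ 530.45253453, -136.89197785]))
blk bot (np.float32(0.026566932), array([ 408.67364605, -137.82756567]))
pan L (np.float32(2.9034934), array([582.94001803, 162.76973469]))
pan R (np.float32(-7.754506), array([585.36667551,  29.25515545]))
pan bot (np.float32(2.4880576), array([518.8205353 ,  93.88261172]))
```

Careful with the scale: shifts go in shares of 400 mm and turns go in shares of pi rad. That gives: -0.33 rad / 3.1416 = -0.105.

```bash
python3 shift.py '{"plan":[[92, 0, 0, 0, -0.0525], [92, 0, 0, 0, -0.105], [92, 0, 0, 0, -0.105]]}'
```

```text
time: 0.78
tool_pos: [161.5, 499.5, 404.7]
tcp_rot: [3.141, 0.0, -3.126]
contact_force: [-0.1, 0.6, -1.1]
grip_width: 92.1
finger_force: 0.0
```

Converted, -270 mm / 400 = -0.675, -135 mm / 400 = -0.3375.

```bash
python3 shift.py '{"plan":[[92, -0.3375, -0.675, 0, 0], [92, -0.3375, -0.675, 0, 0], [92, -0.3375, -0.675, 0, 0], [92, -0.3375, -0.675, 0, 0], [92, -0.3375, -0.675, 0, 0]]}' | head -2;  python3 shift.py '{"plan":[[92, -0.3375, -0.675, 0, 0], [92, -0.3375, -0.675, 0, 0], [92, -0.3375, -0.675, 0, 0], [92, -0.3375, -0.675, 0, 0], [92, -0.3375, -0.675, 0, 0]]}' | head -2; python3 shift.py '{"plan":[[92, -0.135, -0.265, 0.15, 0], [92, -0.135, -0.265, 0.15, 0], [92, -0.135, -0.265, 0.15, 0], [92, -0.135, -0.265, 0.15, 0]]}'
python3 - <<'E'
from h import *
I=np.hstack([bot.capture("scene")["color"][180:400,260:460],bot.capture("top")["color"][180:400,270:470]])
cv2.imwrite("pics/a.png",cv2.resize(I,(800,440))[:,:,::-1])
E
```

```text
time: 1.4
tool_pos: [301.7, 230.0, 405.0]
time: 2.02
tool_pos: [441.5, -38.1, 404.9]
time: 2.52
tool_pos: [496.5, -140.8, 344.4]
tcp_rot: [3.141, -0.001, -3.127]
contact_force: [-0.8, 0.5, 0.2]
grip_width: 91.9
finger_force: 0.0
```

View pics/a.png

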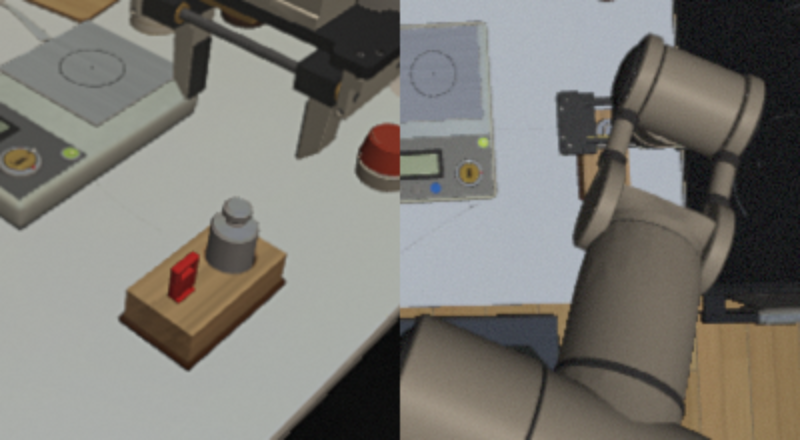

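The scene view shows the open fingers (tips near (192,95) and (302,155)) straddling the line above the weight at (232,245). Nothing blocks the way down.

```bash
python3 shift.py '{"plan":[[92, 0, 0, 0.15, 0], [92, 0, 0, 0.25, 0], [92, 0, 0, 0.3125, 0], [92, 0, 0, 0.3125, 0]]}'; python3 shift.py '{"plan":[[30, 0, 0, 0, 0], [30, 0, 0, 0, 0], [30, 0, 0, 0, 0], [30, 0, 0, 0, 0]]}';python3 shift.py '{"plan":[[30, 0, 0, 0, 0], [30, 0, 0, 0, 0]]}'
```

```text
time: 3.12
tool_pos: [496.1, -139.4, 219.4]
tcp_rot: [3.14, -0.002, -3.123]
contact_force: [-0.1, -0.3, 0.3]
grip_width: 92.1
finger_force: 0.0
time: 3.62
tool_pos: [496.7, -140.8, 220.2]
tcp_rot: [-3.141, 0.001, -3.125]
contact_force: [-0.7, 0.4, -0.6]
grip_width: 56.3
finger_force: 0.0
time: 3.88
tool_pos: [496.7, -141.1, 219.9]
tcp_rot: [-3.141, 0.001, -3.124]
contact_force: [-0.6, -0.8, 1.0]
grip_width: 37.2
finger_force: 30.0
```

Converted, -80 mm / 400 = -0.2, -60 mm / 400 = -0.15.

```bash
python3 shift.py '{"plan":[[30, 0, 0, -0.025, 0], [30, 0, 0, -0.075, 0], [30, 0, 0, -0.15, 0], [30, 0, 0, -0.2, 0], [30, 0, 0, -0.2, 0]]}'; python3 shift.py '{"plan":[[30, -0.0575, 0.1475, 0, 0], [30, -0.115, 0.295, 0, 0], [30, -0.1725, 0.4425, 0, 0], [30, -0.215, 0.5525, 0, 0], [30, -0.2288, 0.5875, 0, 0]]}'; python3 shift.py '{"plan":[[30, 0, 0, 0, 0], [30, 0, 0, 0.0375, 0], [30, 0, 0, 0.075, 0], [30, 0, 0, 0.0875, 0], [30, 0, 0, 0.0875, 0]]}'
python3 - <<'E'
from h import *
I=np.hstack([bot.capture("scene")["color"][110:300,200:400],bot.capture("top")["color"][120:310,190:390]])
cv2.imwrite("pics/b.png",cv2.resize(I,(800,380))[:,:,::-1])
E
```

```text
time: 4.5
tool_pos: [496.7, -140.7, 301.0]
tcp_rot: [-3.141, 0.002, -3.124]
contact_force: [0.6, 0.1, -5.7]
grip_width: 37.2
finger_force: 30.0
time: 5.12
tool_pos: [583.9, 98.7, 297.9]
tcp_rot: [3.141, -0.003, -3.121]
contact_force: [0.9, -0.1, -5.8]
grip_width: 36.6
finger_force: 30.0
time: 5.75
tool_pos: [583.9, 95.2, 264.0]
tcp_rot: [3.142, -0.001, -3.125]
contact_force: [0.2, -0.8, -5.0]
grip_width: 37.0
finger_force: 30.0
```

View pics/b.png

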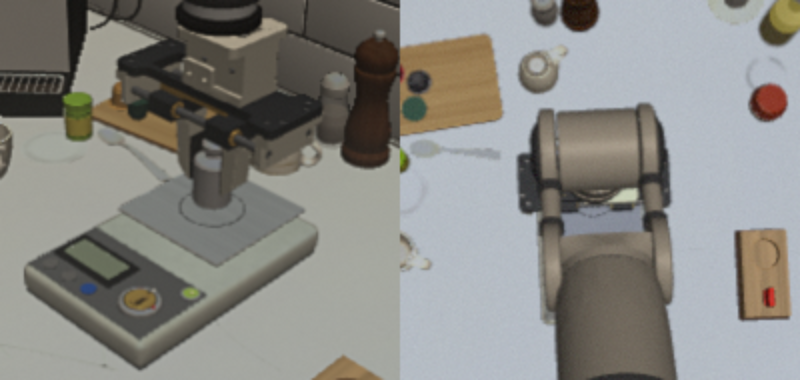

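The scene crop shows the weight upright above the ring, with its base near (212,205) and the ring centre near (212,207). I'll lower it gently.

Converted, 9 mm / 400 = 0.0225, 8 mm / 400 = 0.02.

```bash
python3 shift.py '{"plan":[[30, 0, 0, 0.0075, 0], [30, 0, 0, 0.015, 0], [30, 0, 0, 0.02, 0], [30, 0, 0, 0.0225, 0], [30, 0, 0, 0.0225, 0]]}'; python3 shift.py '{"plan":[[30, 0, 0, 0.0025, 0], [30, 0, 0, 0.0025, 0]]}';python3 shift.py '{"plan":[[30, 0, 0, 0.0025, 0], [30, 0, 0, 0.0025, 0]]}'
```

```text
time: 6.48
tool_pos: [584.0, 95.8, 255.7]
tcp_rot: [3.141, -0.0, -3.124]
contact_force: [0.3, -0.1, -4.9]
grip_width: 37.4
finger_force: 30.0
time: 6.72
tool_pos: [584.1, 95.8, 254.9]
tcp_rot: [3.141, 0.0, -3.124]
contact_force: [-0.6, 1.4, -2.4]
grip_width: 37.3
finger_force: 30.0
time: 6.98
tool_pos: [584.1, 95.8, 253.9]
tcp_rot: [3.141, 0.0, -3.124]
contact_force: [-1.4, 0.3, -1.4]
grip_width: 37.1
finger_force: 30.0
```

Converted, 0.7 mm / 400 = 0.0018.

```bash
python3 shift.py '{"plan":[[30, 0, 0, 0.0018, 0], [30, 0, 0, 0.0018, 0], [42, 0, 0, 0.0018, 0], [70, 0, 0, 0.0018, 0], [80, 0, 0, 0.0018, 0]]}'; python3 shift.py '{"plan":[[80, 0, 0, 0, 0], [80, 0, 0, 0, 0]]}'; python3 shift.py '{"plan":[[80, 0, 0, -0.05, 0], [80, 0, 0, -0.15, 0], [80, 0, 0, -0.25, 0], [80, 0, 0, -0.25, 0]]}'
python3 shift.py '{"plan":[[60, 0, -0.15, 0, 0], [60, 0, -0.295, 0, 0], [60, 0, -0.4425, 0, 0], [60, 0, -0.5, 0, 0], [60, 0, -0.5, 0, 0]]}'
python3 - <<'E'
from m import *
T=bot.capture("top");S=bot.capture("scene")
f=lambda I,x,y,w,h: cv2.resize(I[y:y+h,x:x+w],(400,300),interpolation=cv2.INTER_CUBIC)
I=np.vstack([np.hstack([f(T["color"],222,185,133,100),f(S["color"],206,160,160,120)]),np.hstack([f(T["color"],337,228,80,60),f(S["color"],306,270,120,90)])])
cv2.imwrite("pics/c.png",I[:,:,::-1])
E
```

```text
time: 7.6
tool_pos: [584.2, 95.7, 253.1]
tcp_rot: [3.142, 0.001, -3.124]
contact_force: [0.9, -0.2, -0.5]
grip_width: 57.3
finger_force: 0.0
time: 7.85
tool_pos: [584.1, 95.8, 253.0]
tcp_rot: [3.142, 0.0, -3.124]
contact_force: [-0.3, -0.3, 0.5]
grip_width: 77.1
finger_force: 0.0
time: 8.35
tool_pos: [584.7, 95.8, 356.6]
tcp_rot: [3.141, 0.007, -3.124]
contact_force: [0.0, 0.6, -0.1]
grip_width: 79.9
finger_force: 0.0
time: 8.98
tool_pos: [587.3, -105.4, 352.1]
tcp_rot: [3.141, -0.001, -3.127]
contact_force: [0.5, -0.4, -0.3]
grip_width: 59.9
finger_force: 0.0
```

View pics/c.png

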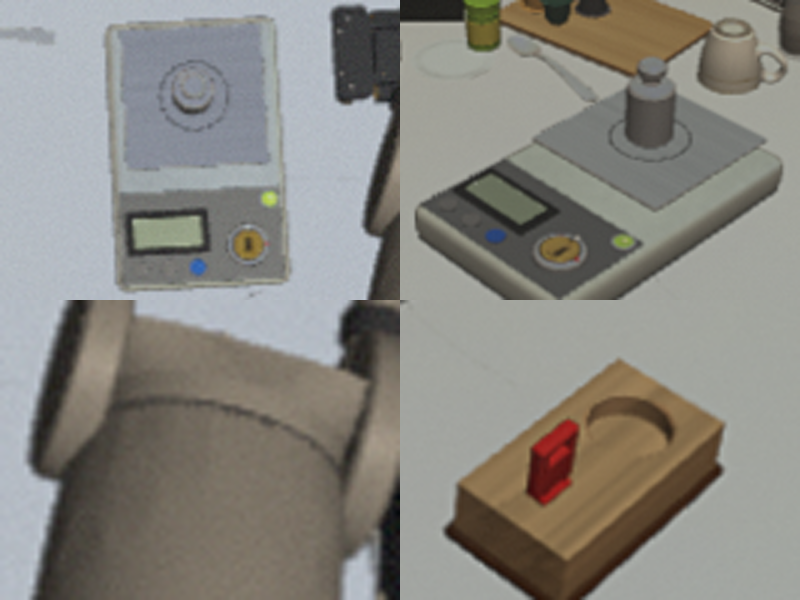

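The weight stands upright and centred in the ring (top crop (194,95)), its bore is empty, and the key stands at (553,465) in the lower-right crop. Next I'll go to the key.

Converted, 152.3 mm / 400 = 0.3808, -34.4 mm / 400 = -0.086.

```bash
python3 shift.py '{"plan":[[50, 0.15, -0.035, 0, 0], [50, 0.3, -0.07, 0, 0], [50, 0.3808, -0.086, 0, 0], [50, 0.3808, -0.086, 0.075, 0], [50, 0.3808, -0.086, 0.2, 0]]}'; python3 shift.py '{"plan":[[50, 0, 0, 0.075, 0], [50, 0, 0, 0.115, 0], [50, 0, 0, 0.13, 0], [50, 0, 0, 0.13, 0], [50, 0, 0, 0.13, 0]]}'
python3 - <<'E'
from h import *
I=bot.capture("scene")["color"][250:370,290:450]
cv2.imwrite("pics/d.png",cv2.resize(I,(640,480),interpolation=cv2.INTER_CUBIC)[:,:,::-1])
E
```

```text
time: 9.7
tool_pos: [436.3, -140.0, 273.9]
tcp_rot: [-3.139, 0.005, -3.123]
contact_force: [0.2, -1.3, -0.6]
grip_width: 49.6
finger_force: 0.0
time: 10.32
tool_pos: [436.2, -141.0, 221.7]
tcp_rot: [-3.141, 0.001, -3.124]
contact_force: [-0.7, -0.6, 0.1]
grip_width: 49.7
finger_force: 0.0
```

View pics/d.png

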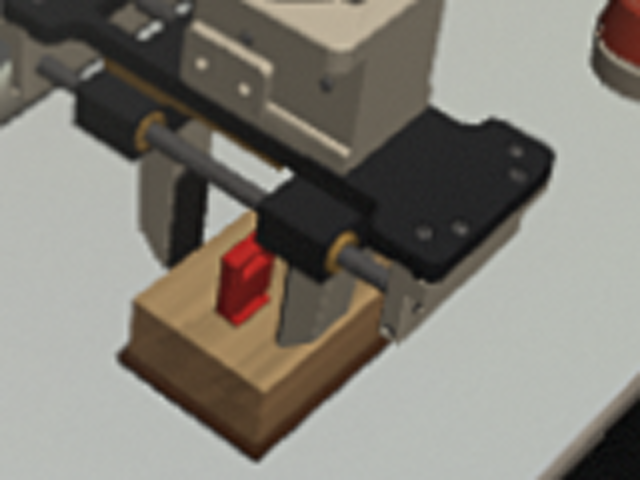

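The left tip is at (180,260), the right tip at (300,340), and the key at (243,285) is about midway between them. I'll close on it and check the force.

```bash
python3 shift.py '{"plan":[[14, 0, 0, 0, 0], [14, 0, 0, 0, 0], [14, 0, 0, 0, 0], [14, 0, 0, 0, 0]]}'; python3 shift.py '{"plan":[[3, 0, 0, 0, 0], [3, 0, 0, 0, 0], [3, 0, 0, 0, 0]]}'
```

```text
time: 10.88
tool_pos: [435.8, -141.3, 221.0]
tcp_rot: [3.142, 0.0, -3.124]
contact_force: [0.4, 0.0, 0.2]
grip_width: 16.0
finger_force: 0.0
time: 11.25
tool_pos: [435.9, -142.1, 221.1]
tcp_rot: [-3.14, 0.001, -3.124]
contact_force: [-1.1, -6.8, -1.3]
grip_width: 8.0
finger_force: 30.0
```

```bash
python3 shift.py '{"plan":[[3, 0, -0.0025, 0, 0], [3, 0, -0.0025, 0, 0], [3, 0, -0.0025, 0, 0]]}'; python3 shift.py '{"plan":[[3, 0, 0, -0.0125, 0], [3, 0, 0, -0.0375, 0], [3, 0, 0, -0.075, 0], [3, 0, 0, -0.15, 0], [3, 0, 0, -0.15, 0]]}'
python3 - <<'E'
from plant import bot
o=bot.get_obs();print(o["tool_pos"],o["tcp_rot"],o["contact_force"],o["moment"])
E
```

```text
time: 11.62
tool_pos: [435.9, -142.4, 221.0]
tcp_rot: [-3.141, 0.0, -3.124]
contact_force: [-0.3, -4.7, -0.5]
grip_width: 7.9
finger_force: 30.0
time: 12.25
tool_pos: [436.2, -142.0, 282.7]
tcp_rot: [-3.141, 0.003, -3.124]
contact_force: [0.4, 0.1, -0.2]
grip_width: 7.8
finger_force: 30.0
[ 436.20955852 -142.02130764  282.7417197 ] [-3.14057428  0.00339351 -3.12427222] [ 0.40677592  0.13880088 -0.22369074] [-0.02375178 -0.00745324  0.0066854 ]
```

Converted, 190.8 mm / 400 = 0.477, -14.6 mm / 400 = -0.0365, -0.02 rad / 3.1416 = -0.0064.

```bash
python3 shift.py '{"plan":[[3, 0, 0, -0.0375, 0], [3, -0.0125, 0.15, -0.0375, 0], [3, -0.025, 0.3, -0.0375, 0], [3, -0.0365, 0.4375, -0.0375, -0.0064], [3, -0.0365, 0.477, -0.0375, -0.0064]]}'; python3 shift.py '{"plan":[[3, 0, 0, 0.025, 0], [3, 0, 0, 0.0625, 0], [3, 0, 0, 0.0625, 0], [3, 0, 0, 0.0625, 0]]}'
python3 - <<'E'
from h import *
S=bot.capture("scene"); I=S["color"][215:285,225:318]
print(bot.get_obs()["tool_pos"],proj(S,(447.5,48.5,48)),proj(S,(447.5,48.5,58)))
cv2.imwrite("pics/e.png",cv2.resize(I,None,fx=8,fy=8,interpolation=cv2.INTER_CUBIC)[:,:,::-1])
E
```

```text
time: 12.88
tool_pos: [446.4, 51.5, 295.2]
tcp_rot: [3.141, -0.002, -3.101]
contact_force: [-0.3, 0.0, -0.4]
grip_width: 7.9
finger_force: 30.0
time: 13.38
tool_pos: [447.3, 47.8, 270.9]
tcp_rot: [3.142, -0.0, -3.106]
contact_force: [0.0, 0.2, 0.1]
grip_width: 7.9
finger_force: 30.0
[447.34277138  47.98689228 271.17328166] [269.63449852 257.89940595] [269.61713075 253.3570608 ]
```

View pics/e.png

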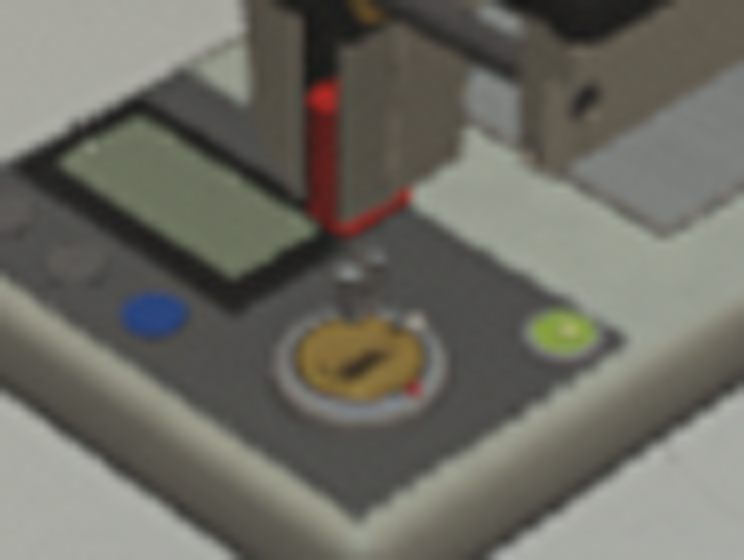

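The blade tip is at about (352,316), just above the slot at (362,363). The red shoulder's lower corners are near (345,237) and (410,200). I'll compare those with their predicted positions to find the scene camera's offset.

Run:
```python
from m import *
S=bot.capture("scene"); z=lambda p:((p[0]-225+.5)*8-.5,(p[1]-215+.5)*8-.5)
x,y,h=bot.get_obs()["tool_pos"];h-=185
for a,b in((-10,-6),(10,-6),(-10,6)):
    q=np.array([a,b]); c,s=np.cos(.036),np.sin(.036)
    print(a,b,z(proj(S,(x+c*a-s*b,y+s*a+c*b,h))))
print("lock S now",z(proj(S,(447.2,49,48))))
hsv=cv2.cvtColor(S["color"],cv2.COLOR_RGB2HSV)
m=(cv2.inRange(hsv,(0,150,70),(6,255,255))|cv2.inRange(hsv,(172,150,70),(180,255,255)))
k=largest(m,(255,220,30,30))[:,0]
print("bottom",z(k[k[:,1].argmax()]),"right",z(k[k[:,0].argmax()]),"left",z(k[k[:,0].argmin()]))
# brass ring + slot centroid
m=cv2.inRange(hsv,(10,90,60),(30,255,255)); k=largest(m,(250,245,40,30)); print("brass",z(cen(cv2.convexHull(k))),[z(p) for p in (k[:,0].min(0),k[:,0].max(0))])
```

```text
-10 -6 (np.float64(346.45962191899343), np.float64(238.37998773103027))
10 -6 (np.float64(414.29537976108395), np.float64(197.76957895195437))
-10 6 (np.float64(306.43663783234024), np.float64(213.70833437451802))
lock S now (np.float64(357.98794500747954), np.float64(346.2196232262381))
bottom (np.float64(331.5), np.float64(227.5)) right (np.float64(403.5), np.float64(195.5)) left (np.float64(307.5), np.float64(99.5))
brass (359.4532163742688, 358.91520467836244) [(np.float64(299.5), np.float64(323.5)), (np.float64(419.5), np.float64(395.5))]
```

Converted, 9 mm / 400 = 0.0225, 8 mm / 400 = 0.02.

```bash
python3 shift.py '{"plan":[[3, 0, 0, 0.0125, 0], [3, 0, 0, 0.02, 0], [3, 0, 0, 0.0225, 0], [3, 0, 0, 0.0225, 0]]}';python3 shift.py '{"plan":[[3, 0, 0, 0.0025, 0], [3, 0, 0, 0.005, 0], [3, 0, 0, 0.005, 0]]}';python3 shift.py '{"plan":[[3, 0, 0, 0.0025, 0], [3, 0, 0, 0.005, 0], [3, 0, 0, 0.005, 0]]}'
```

```text
time: 13.98
tool_pos: [447.1, 48.8, 261.9]
tcp_rot: [3.142, -0.0, -3.104]
contact_force: [-0.2, -0.0, -0.7]
grip_width: 7.7
finger_force: 30.0
time: 14.35
tool_pos: [447.1, 48.8, 259.9]
tcp_rot: [3.141, -0.0, -3.104]
contact_force: [-0.3, 0.1, -0.4]
grip_width: 8.0
finger_force: 30.0
time: 14.72
tool_pos: [447.1, 48.8, 257.9]
tcp_rot: [3.141, -0.0, -3.104]
contact_force: [-0.4, -0.4, -0.7]
grip_width: 7.9
finger_force: 30.0
```

No contact yet with the tip about 3 mm below the face, so it is inside the mouth. I'll keep going down.

Converted, 2 mm / 400 = 0.005, 1 mm / 400 = 0.0025.

```bash
python3 shift.py '{"plan":[[3, 0, 0, 0.0025, 0], [3, 0, 0, 0.005, 0], [3, 0, 0, 0.005, 0]]}';python3 shift.py '{"plan":[[3, 0, 0, 0.0025, 0], [3, 0, 0, 0.005, 0], [3, 0, 0, 0.005, 0]]}'
```

```text
time: 15.1
tool_pos: [447.2, 48.7, 256.0]
tcp_rot: [-3.142, 0.0, -3.104]
contact_force: [1.0, -0.8, -0.9]
grip_width: 7.6
finger_force: 30.0
time: 15.48
tool_pos: [447.2, 48.7, 254.0]
tcp_rot: [-3.141, 0.0, -3.104]
contact_force: [1.1, -2.1, 0.4]
grip_width: 7.6
finger_force: 30.0
```

Converted, 4 mm / 400 = 0.01, 2 mm / 400 = 0.005.

```bash
python3 shift.py '{"plan":[[3, 0, -0.0013, 0, 0], [3, 0, -0.0013, 0.005, 0], [3, 0, -0.0013, 0.01, 0], [3, 0, -0.0013, 0.01, 0]]}';python3 shift.py '{"plan":[[3, 0, 0, 0.005, 0], [3, 0, 0, 0.01, 0], [3, 0, 0, 0.01, 0]]}'
```

```text
time: 15.98
tool_pos: [447.1, 48.4, 249.8]
tcp_rot: [3.141, -0.001, -3.104]
contact_force: [-0.5, 0.0, 0.4]
grip_width: 7.8
finger_force: 30.0
time: 16.35
tool_pos: [447.1, 48.3, 245.8]
tcp_rot: [3.141, -0.0, -3.104]
contact_force: [-0.1, 0.2, 0.1]
grip_width: 7.8
finger_force: 30.0
```

Converted, 4 mm / 400 = 0.01, 3 mm / 400 = 0.0075, -0.03 rad / 3.1416 = -0.0095.

```bash
python3 shift.py '{"plan":[[3, 0, 0, 0.0025, 0.0095], [3, 0, 0, 0.005, -0.0095], [3, 0, 0, 0.0075, 0.0095], [3, 0, 0, 0.01, -0.0095], [3, 0, 0, 0.01, 0]]}';python3 shift.py '{"plan":[[3, 0, 0, 0.0025, 0.0095], [3, 0, 0, 0.005, -0.0095], [3, 0, 0, 0.0075, 0.0095], [3, 0, 0, 0.01, -0.0095], [3, 0, 0, 0.01, 0]]}'
```

```text
time: 16.98
tool_pos: [447.2, 48.0, 242.0]
tcp_rot: [-3.141, 0.0, -3.107]
contact_force: [0.5, -3.9, -1.5]
grip_width: 7.7
finger_force: 30.0
time: 17.6
tool_pos: [447.3, 48.4, 238.1]
tcp_rot: [3.141, 0.001, -3.108]
contact_force: [0.1, -1.2, 1.8]
grip_width: 7.8
finger_force: 30.0
```

Converted, 4 mm / 400 = 0.01, 3 mm / 400 = 0.0075, -0.03 rad / 3.1416 = -0.0095.

```bash
python3 shift.py '{"plan":[[3, 0, 0, 0.0025, 0.0095], [3, 0, 0, 0.005, -0.0095], [3, 0, 0, 0.0075, 0.0095], [3, 0, 0, 0.01, -0.0095], [3, 0, 0, 0.01, 0]]}';python3 shift.py '{"plan":[[3, 0, 0, 0.0025, 0.0095], [3, 0, 0, 0.0025, -0.0095], [3, 0, 0, 0.0038, 0.0095], [3, 0, 0, 0.0038, 0]]}'
python3 - <<'E'
from h import *
S=bot.capture("scene"); I=S["color"][215:285,225:318]
cv2.imwrite("pics/f.png",cv2.resize(I,None,fx=8,fy=8,interpolation=cv2.INTER_CUBIC)[:,:,::-1])
E
```

```text
time: 18.23
tool_pos: [447.3, 48.3, 234.0]
tcp_rot: [3.142, 0.001, -3.108]
contact_force: [0.5, -1.0, 2.3]
grip_width: 7.8
finger_force: 30.0
time: 18.73
tool_pos: [447.2, 48.3, 232.6]
tcp_rot: [3.142, 0.0, -3.107]
contact_force: [-0.4, -1.0, 5.3]
grip_width: 7.9
finger_force: 30.0
```

View pics/f.png

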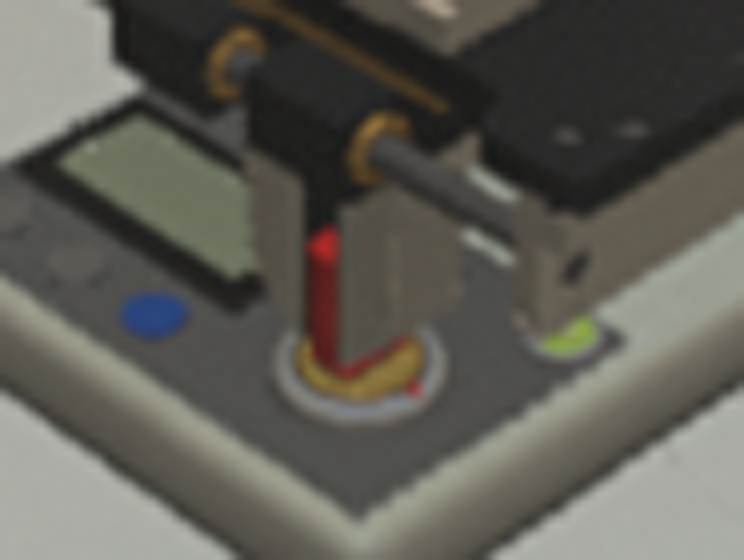

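The shoulder, with its lower corner near (345,375), appears to sit on the brass face. I'll press a little more to confirm the stop.

Converted, 1 mm / 400 = 0.0025, -0.03 rad / 3.1416 = -0.0095.

```bash
python3 shift.py '{"plan":[[3, 0, 0, 0.0025, 0.0095], [3, 0, 0, 0.0025, -0.0095], [3, 0, 0, 0.0025, 0]]}';python3 shift.py '{"plan":[[3, 0, 0, 0.0025, 0.0095], [3, 0, 0, 0.0025, -0.0095], [3, 0, 0, 0.0025, 0]]}'
```

```text
time: 19.15
tool_pos: [447.2, 48.3, 232.4]
tcp_rot: [-3.142, 0.001, -3.106]
contact_force: [-2.4, -1.7, 14.7]
grip_width: 7.9
finger_force: 30.0
time: 19.52
tool_pos: [447.2, 48.3, 232.2]
tcp_rot: [-3.141, 0.002, -3.106]
contact_force: [-5.9, -2.0, 25.0]
grip_width: 7.8
finger_force: 30.0
```

Converted, -1 mm / 400 = -0.0025, 0.4 rad / 3.1416 = 0.1273.

```bash
python3 shift.py '{"plan":[[3, 0, 0, -0.0025, 0], [3, 0, 0, -0.0025, 0.0477], [3, 0, 0, -0.0025, 0.0955], [3, 0, 0, -0.0025, 0.1273], [3, 0, 0, -0.0025, 0.1273]]}'; python3 -c "
from plant import bot
print(bot.get_obs()['moment'])"
```

```text
time: 20.15
tool_pos: [447.3, 48.5, 232.4]
tcp_rot: [3.141, 0.001, 2.776]
contact_force: [-1.3, -0.5, 14.1]
grip_width: 8.2
finger_force: 30.0
[-0.0777332   0.42808146  0.033033  ]
```

Converted, 0.6 rad / 3.1416 = 0.191.

```bash
python3 shift.py '{"plan":[[3, 0, 0, 0, 0.0477], [3, 0, 0, 0, 0.0955], [3, 0, 0, 0, 0.1432], [3, 0, 0, 0, 0.191], [3, 0, 0, 0, 0.191]]}'; python3 shift.py '{"plan":[[3, 0, 0, 0, 0.0477], [3, 0, 0, 0, 0.0955], [3, 0, 0, 0, 0.1432], [3, 0, 0, 0, 0.191], [3, 0, 0, 0, 0.191]]}'; python3 -c "
from plant import bot
print(bot.get_obs()['moment'])"
```

```text
time: 20.78
tool_pos: [447.5, 48.6, 232.4]
tcp_rot: [3.14, 0.001, 2.175]
contact_force: [-1.2, 2.1, 13.4]
grip_width: 8.0
finger_force: 30.0
time: 21.4
tool_pos: [447.7, 48.6, 232.4]
tcp_rot: [3.139, -0.001, 1.575]
contact_force: [0.4, 1.3, 12.4]
grip_width: 8.1
finger_force: 30.0
[0.1663539  0.06160801 0.0366864 ]
```

Careful with the scale: shifts go in shares of 400 mm and turns go in shares of pi rad. That gives: 0.06 rad / 3.1416 = 0.0191.

```bash
for i in 1; do python3 shift.py '{"plan":[[3, 0, 0, 0, 0.0191], [3, 0, 0, 0, 0.0191], [3, 0, 0, 0, 0.0191]]}' | sed -n 2,4p; python3 -c "
from plant import bot
print(bot.get_obs()['moment'])"; python3 shift.py '{"plan":[[3, 0, 0, 0, 0.0191], [3, 0, 0, 0, 0.0191], [3, 0, 0, 0, 0.0191]]}'| sed -n 2,4p; python3 -c "
from plant import bot
print(bot.get_obs()['moment'])"; done
```

```text
tool_pos: [447.7, 48.6, 232.4]
tcp_rot: [3.139, -0.001, 1.517]
contact_force: [-0.5, 1.0, 10.1]
[0.09826216 0.01872778 0.08065294]
tool_pos: [447.7, 48.6, 232.4]
tcp_rot: [3.139, -0.001, 1.457]
contact_force: [-0.5, 0.5, 12.9]
[0.14029508 0.12684419 0.08699668]
```

```bash
cat > mo.py <<'E'
from plant import bot
o=bot.get_obs();print(o['tcp_rot'][2],o['moment'],o['joint_positions'][5])
E
for k in 1; do python3 shift.py '{"plan":[[3, 0, 0, 0, 0.0159], [3, 0, 0, 0, 0.0159], [3, 0, 0, 0, 0.0159]]}'>/dev/null; python3 mo.py; python3 shift.py '{"plan":[[3, 0, 0, 0, 0.0159], [3, 0, 0, 0, 0.0159], [3, 0, 0, 0, 0.0159]]}'| sed -n 4,6p; python3 mo.py; python3 shift.py '{"plan":[[3, 0, 0, 0, 0], [3, 0, 0, 0, 0]]}' >/dev/null; python3 mo.py; done
python3 - <<'E'
from h import *
S=bot.capture("scene"); I=S["color"][170:285,205:358]
cv2.imwrite("pics/g.png",cv2.resize(I,None,fx=5,fy=5,interpolation=cv2.INTER_CUBIC)[:,:,::-1])
E
```

```text
1.4070002275403075 [0.08630359 0.05618043 0.176867  ] 0.1005254775117011
contact_force: [-0.3, 2.1, 11.7]
grip_width: 7.8
finger_force: 30.0
1.3573786314933876 [0.19499772 0.09224539 0.32628234] 0.15033291743670923
1.357367975063724 [0.21734321 0.04520646 0.31693331] 0.15033003823629987
```

View pics/g.png

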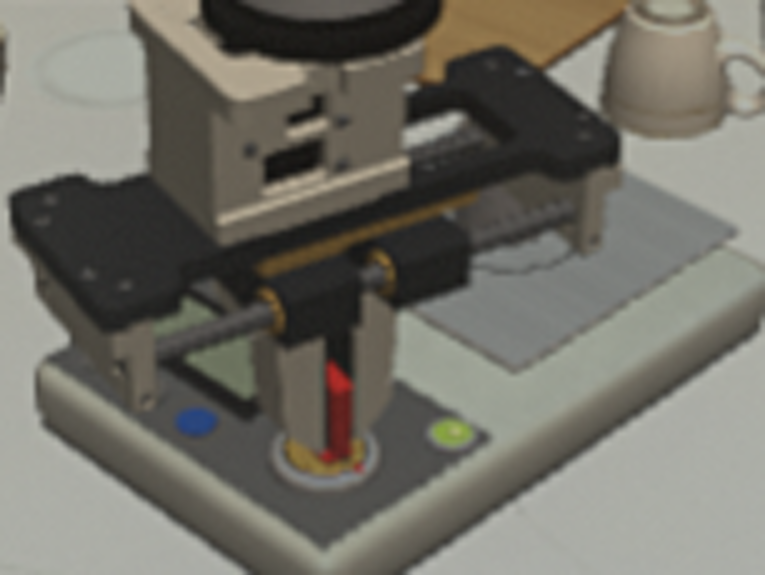

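The key is fully home. The torque rose from about 0.08 to 0.32 N m, so it is at the turned stop, and the grip is firm with negligible side force. The tool's reach also stays clear of the weight. I'm handing in now.

```bash
python3 -c "
from plant import bot
print(bot.close_job())"
```

```text
the job is handed in; nothing more can be done
None
```

The check weight stands upright in the pan's ring, and I handed the job in with the red key fully home, still gripped and held at its quarter-turn stop; the gripper hid the weight in the last picture, and no verdict came back.

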